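# Stand the lint roller in its cup

### The arm

A 7-joint arm with a two-finger parallel gripper is mounted at the origin on the work surface. World frame = base frame: x ahead of the robot, y to its left, z up, the work surface at z = 0. Lengths are in mm, angles in rad, forces in N, time in s.
With the tool pointing down it reaches from about 400 to 850 mm from the base axis. Payload 4.4 kg.
Tool frame: the origin (TCP) lies midway between the tips of the shut fingers; the grasp point (between the pads) lies 19 mm behind it; z points along the fingers, y is the line along which they close (so a half turn about z gives the same grasp; the last joint's range is limited). The gripper opens to 94 mm and grips with 3 to 60 N. Pads are 16 mm wide; open, the fingers measure 119 mm over their backs; the gripper's body (75 mm by 177 mm) begins 78 mm behind the grasp point.
Start: joints at [-1.315, 0.628, 0.038, 1.517, -0.027, 0.996, -0.02], TCP at [205.554, 616.657, 205.478] pointing down, gripper open.
Joint ranges: [-3.06, 3.06], [-0.37, 2.12], [-1.25, 1.32], [0.18, 2.47], [-1.1, 4.24], [0.23, 1.98], [-2.94, 2.94]. Speed limits (rad/s): [2.57, 2.57, 3.14, 3.14, 3.14, 3.14, 3.14].

### API

Orientations are given as a unit quaternion [x, y, z, w].
In Python, from bench import robot, cams, order gives the robot as it stands.
- The arm moves only by the tool carry_out, never from a script. Its argument "series" is a list of rows, each a list of 5 numbers: the shift along the tool's x, y, z in m, then the turn about the tool's z in rad, then the finger opening in m, from 0 to 0.094. A call has exactly 8 rows; each row shifts and turns the commanded pose from where the row before left it, along the tool's axes as they then stand; what a row does not reach is not made up. A row lasts 1/12 s, in which the tool goes at most 41.7 mm and 7.16 degrees, less where a joint would pass 70% of its speed; a pose out of reach is approached as far as the arm can. A call with a gripper value outside its range is refused whole. The fingers move at their own pace and stop on an object; "newtons" is the grip in N (left out, the last holds). Time passes only in rows, so rows that do not move let the fingers close, or fill a call up. It gives the time, the measured TCP pose, the force, the opening and the grip force at its end, in the units of the state.
- robot.get_obs(): the state, without advancing time (a new reading comes with each control period).
- cams.grab_frame(name): name is "scene" or "side" or "wrist"; returns a dict with "color" (480x640x3 uint8, red, green, blue), "depth" (480x640 float32, mm along the optical axis (not along the pixel's ray), 0 where there is no reading), "fx", "fy", "cx", "cy" (pixels), "cam_to_world" (4x4, takes a point from camera to world coordinates). Camera axes: x right, y down, z forward; pixel columns grow to the right and rows downward; lengths in mm; the calibration is good to about 2 mm. A picture is of the moment at which its call begins.
- order.close_job(): hands the job in; it is judged then, once.
The state is a dict: "time": time; "joint_pos": joint angles; "joint_vel": joint speeds; "joint_efforts": joint torques, N m; "eef_pos": TCP position; "orientation": TCP orientation; "contact_force": force on the tool from outside, world axes, zero at the start; "moment": the same for the moment, N m; "grip_width": opening from 0.0 (shut) to 1.0 (fully open); "grasp_force": force on a finger pad.
Only numpy, scipy, OpenCV 4.12 (cv2) and the standard library are available. Lean on these libraries where they do the work, as an engineer would, in place of code of your own. Each camera call takes 0.05 s, during which the arm holds its last target. There are 200 camera calls.

### The job

Put the lint roller away: stand it in the grey cup in the white tray, roll down and handle up, straight and right down on the cup's floor. The cup is a close fit and stands loose in its bay, so feel your way in and lower the roller rather than letting it drop. Leave the tray where it is and do not disturb the mug, the cone marker or the tin.

Things in the scene. Friction and masses are not known exactly. Their poses are not given: they have to be found in the camera images.
- roller: lint roller, loose, 240 long, about 160 g: a white paper roll (52 diameter, 100 long) at one end, a neck (14 diameter, 27 long), then a straight round grey handle (25 diameter, 110 long). Origin: on the axis, half-way along, where neck meets handle. x axis: along the axis from roll to handle. It starts lying on the roll alone, handle roughly towards the robot, axis level 26 above the shelf.
- roller_foot (a point): centre of the lint roller's foot, the flat end face (47 diameter; the roll is narrowed to this over its last 4) of the paper roll; 120 from the origin. Axes as the roller's. Set on this face, the roller stands on the shelf by itself, 240 high, if released within about 10 degrees of upright.
- roller_handle (a point): point on the lint roller's axis in the middle of its handle, 60 from the origin and 60 from the handle's end. Axes as the roller's. The roll is the heavy end: the centre of mass lies about 45 from the origin towards the foot, so the roller can turn in a weak grip on the handle.
- tray: low white tray, loose, about 600 g, 162 along x, 102 along y, walls 28 high, floor 4 thick. A cross wall parts it into a bay 94 square on its -x side, where the roller's cup stands, and a narrower bay on its +x side with a closed aluminium soap tin (51 diameter, top 46 above the shelf, fixed). Origin: centre of the underside, z up.
- cup_bay (a point): centre of the floor of the tray's cup bay, 4 above the shelf, axes as the tray's. The cup stands here, but loose, and is itself not reported: its axis may be off this point by up to 10 along the tray's x and as much along y, and it slides when pushed. Grey plastic, about 320 g, foot 72 diameter, wall 65 outside and 56 inside (2 of play round the roll).
- bay_cup_top (a point): point 76 above the cup_bay point, level with the lip of the cup. The cup is 64 deep: its inner floor lies 12 above the tray's floor. Over its last 9 the bore flares to 64 at the lip.
- mug: bystander: green ceramic mug, 82 in diameter, 95 high. The origin is the centre of the underside; the handle is at +y.
- cone: bystander: yellow plastic cone marker, 100 square at the base, 150 high. The origin is the centre of the underside.
- tin: bystander: stainless steel tin with a clip-on lid, about 105 in diameter, 115 high. The origin is the centre of the underside.

How it is judged (in metres and radians):
At the end, for the whole second after the job is handed in: The lint roller stands released and still in the cup in the tray, handle up: its foot on the cup's floor (8 to 16 mm above the tray's floor, within 25 mm of the bay's centre), leaning less than 0.08 rad; the tray lies flat within 30 mm of where it was (z of roller_foot in the frame of cup_bay between 0.008 and 0.016 m and horizontal distance between roller_foot and cup_bay below 0.025 m and angle between roller's own x axis and vertical below 0.08 rad and angle between tray's own z axis and vertical below 0.03 rad and distance of tray from where it was at the start of the episode below 0.03 m and linear speed of roller below 0.06 m/s); the robot touches nothing.
It fails at once if the lint roller drops into the cup or the tray (falls faster than 0.4 m/s) (horizontal distance between roller_foot and cup_bay below 0.04 m and z of roller_foot in the frame of cup_bay below 0.075 m and linear speed of roller above 0.4 m/s).
It fails at once if the mug, the cone marker or the tin is moved by more than 20 mm (distance of any of mug, cone, tin from where it was at the start of the episode above 0.02 m).
It also fails if it takes over 72 s, if anything falls off the work surface, if the arm or the gripper's body presses on something with over 40 N, if the wrist force passes 120 N, or if a joint passes its speed limit or range.

## Working session

There is one attempt and no reset: what is moved stays moved. The work goes in short steps, Python scripts to look and compute and a tool call to move; the robot and the scene stay as the last step left them, time stands still between calls to the robot, and variables do not carry over. Pictures are saved under pics/ and viewed, at most 10 in all, crops included, and the job is handed in when it is done.

Besides the shell and the picture viewer there is one more tool, called after ">>>" in YAML: its name, and indented under it one key for each argument. carry_out: Moves the arm, as the interface text tells. Its arguments: {"type":"object","properties":{"series":{"type":"array","items":{"type":"array","items":{"type":"number"}}},"newtons":{"type":"number"}},"required":["series"]}

```bash
mkdir -p pics; ls
python3 - <<'E'
from bench import robot,cams
import cv2,numpy as np
o=robot.get_obs()
print({k:np.round(v,3).tolist() for k,v in o.items()})
ims=[]
for n in("scene","side"):
    f=cams.grab_frame(n); np.savez(f"pics/{n}0.npz",**f); ims.append(f["color"][...,::-1])
    print(n,f["fx"],f["cx"],f["cy"],np.round(f["cam_to_world"],3).tolist())
cv2.imwrite("pics/a.png",ims[0]);cv2.imwrite("pics/b.png",ims[1])
E
```

```text
pics
{'time': 0.0, 'joint_pos': [-1.315, 0.629, 0.038, 1.518, -0.027, 0.996, -0.02], 'joint_vel': [-0.001, 0.001, -0.001, -0.001, -0.002, 0.002, 0.0], 'joint_efforts': [-0.0, -54.971, 1.144, -18.662, -0.052, 0.023, 0.0], 'eef_pos': [205.327, 616.024, 204.586], 'orientation': [0.16, 0.987, -0.001, -0.0], 'contact_force': [-0.185, 0.46, 0.302], 'moment': [-0.003, 0.042, -0.006], 'grasp_force': 0.0, 'grip_width': 1.001}
scene 524.1213288488514 319.50642194740624 227.6026564131937 [[0.854, 0.384, -0.352, 973.023], [0.52, -0.605, 0.603, -575.598], [0.019, -0.698, -0.716, 758.189], [0.0, 0.0, 0.0, 1.0]]
side 441.768999310432 325.7336835782356 242.48265346946565 [[0.915, -0.219, 0.338, 405.702], [-0.403, -0.514, 0.758, -570.413], [0.007, -0.83, -0.558, 457.044], [0.0, 0.0, 0.0, 1.0]]
```

View pics/a.png

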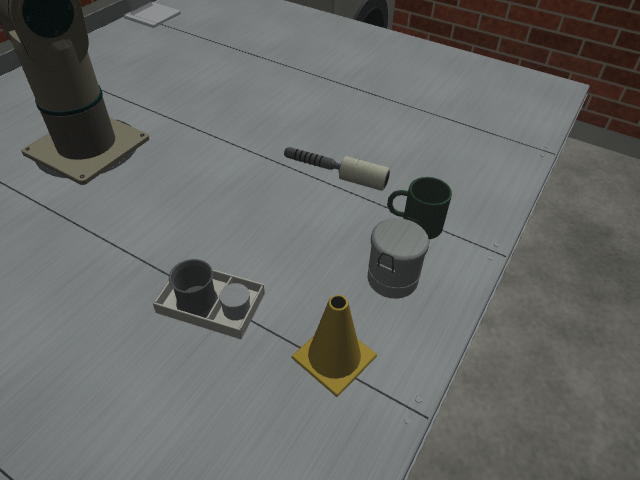

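View pics/b.png

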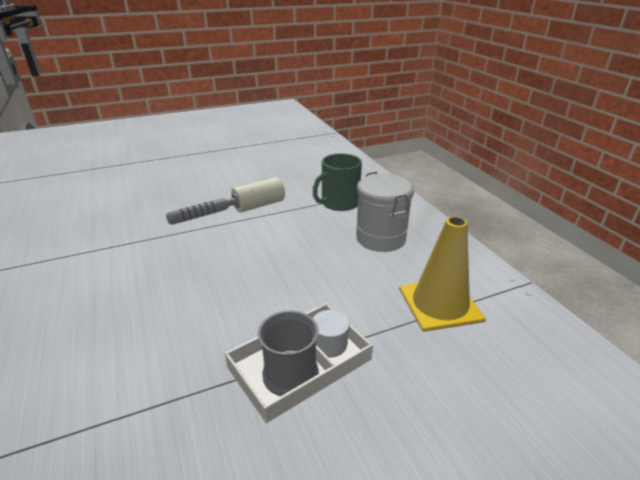

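The scene view shows the roller at (285–388, 150–185), the tray and cup at (155–263, 262–333), the cone at (335, 345), the tin at (397, 258) and the mug at (427, 205). The side view agrees. Next I turn these into world positions from the depth.

```bash
cat > h.py <<'E'
import numpy as np,cv2
from scipy.optimize import least_squares
def cloud(f):
    d=f["depth"]; v,u=np.nonzero(d>0); z=d[v,u]
    p=np.c_[(u-f["cx"])/f["fx"]*z,(v-f["cy"])/f["fy"]*z,z]
    T=f["cam_to_world"]; return p@T[:3,:3].T+T[:3,3],f["color"][v,u]
def circ(xy,r=None):
    c=np.median(xy,0)
    if r: s=least_squares(lambda q:np.hypot(*(xy-q[:2]).T)-r,c,loss="soft_l1")
    else: s=least_squares(lambda q:np.hypot(*(xy-q[:2]).T)-q[2],[*c,30],loss="soft_l1")
    return s.x
E
python3 - <<'E'
from h import *
P=[]
for n in("scene","side"):
    p,c=cloud(np.load(f"pics/{n}0.npz"))
    w=(p[:,0]>300)&(p[:,0]<1100)&(abs(p[:,1])<500)&(p[:,2]<200)
    print(n,"table z",np.median(p[w&(p[:,2]<8)][:,2]))
    p=p[w&(p[:,2]>9)]
    # cluster on a 5mm grid
    g=((p[:,:2]-[300,-500])/4).astype(int); m=np.zeros((200,250),np.uint8); m[g[:,0],g[:,1]]=1
    k,l,st,ce=cv2.connectedComponentsWithStats(cv2.dilate(m,np.ones((3,3))))
    for i in range(1,k):
        q=p[l[g[:,0],g[:,1]]==i]
        if len(q)<150: continue
        print(n,i,len(q),"min",q.min(0).round(),"max",q.max(0).round(),"rect",cv2.minAreaRect(q[:,:2].astype(np.float32)))
        np.save(f"pics/{n}_{i}.npy",q)
E
```

```text
scene table z 0.4802509825398147
scene 1 1764 min [423. 191.  10.] max [663. 260.  55.] rect ((543.2597045898438, 213.19668579101562), (241.48475646972656, 48.19359588623047), 11.17574405670166)
scene 2 4654 min [ 457. -266.    9.] max [ 626. -131.   84.] rect ((536.3919067382812, -199.21385192871094), (163.56045532226562, 104.73814392089844), 12.660725593566895)
scene 3 2246 min [700. 138.   9.] max [815. 223.  99.] rect ((766.0240478515625, 169.9091796875), (108.29891967773438, 83.87161254882812), 49.395511627197266)
scene 4 3465 min [ 718. -233.    9.] max [ 830. -133.  155.] rect ((774.3104248046875, -178.04776000976562), (97.80558776855469, 98.0919418334961), 78.9246597290039)
scene 5 3817 min [734. -34.   9.] max [832.  75. 117.] rect ((782.9346313476562, 20.82843780517578), (97.2940673828125, 100.7943115234375), 48.70832443237305)
side table z -0.23527146983860803
side 1 2073 min [422. 193.   9.] max [662. 252.  53.] rect ((541.5155639648438, 224.8075714111328), (240.81649780273438, 51.59284973144531), 3.099128246307373)
side 2 8028 min [ 446. -265.    9.] max [ 626. -156.   82.] rect ((535.6632690429688, -197.66058349609375), (162.37283325195312, 103.57137298583984), 12.509393692016602)
side 3 151 min [ 567. -147.   16.] max [ 607. -131.   29.] rect ((587.67138671875, -136.94874572753906), (15.7070894241333, 40.03824234008789), 82.88349914550781)
side 4 2077 min [700. 138.   9.] max [813. 221.  96.] rect ((764.8532104492188, 170.94442749023438), (109.14962768554688, 82.00791931152344), 50.0492057800293)
side 5 4188 min [ 722. -229.    9.] max [ 811. -123.  152.] rect ((771.9818115234375, -179.21014404296875), (90.2574691772461, 92.71418762207031), 73.63021850585938)
side 6 3669 min [733. -33.   9.] max [830.  75. 115.] rect ((780.7958374023438, 20.858917236328125), (95.66781616210938, 97.86341857910156), 42.24882125854492)
```

Run:
```python
from h import *
for n in("scene","side"):
    q=np.load(f"pics/{n}_1.npy")
    d=q[:,0]
    roll=q[(d>570)&(q[:,2]>46)]; han=q[(d<540)&(q[:,2]>33)&(q[:,2]<45)]
    for nm,s in(("roll",roll),("handle",han)):
        vx,vy,x0,y0=cv2.fitLine(s[:,:2].astype(np.float32),cv2.DIST_HUBER,0,.01,.01).ravel()
        print(n,nm,len(s),"mid",x0,y0,"ang",np.degrees(np.arctan2(vy,vx)),"x",s[:,0].min(),s[:,0].max(),"zmax",np.percentile(s[:,2],98))
    # cylinder fit of all: line y=a+b(x-540) level at z=26, r by section
    r=q[(d>580)&(d<650)]; h=q[(d>440)&(d<520)]
    pts=np.r_[r,h]; R=np.r_[np.full(len(r),26),np.full(len(h),12.5)]
    def e(k):
        dy=(pts[:,1]-k[0]-k[1]*(pts[:,0]-540))/np.hypot(1,k[1]); return np.hypot(dy,pts[:,2]-k[2]-k[3]*(pts[:,0]-540))-R
    s=least_squares(e,[215,.1,26,0],loss="soft_l1"); print("  cyl",s.x,"ang",np.degrees(np.arctan(s.x[1])),"res",np.abs(e(s.x)).mean())
    t=np.load(f"pics/{n}_2.npy"); rim=t[(t[:,2]>76)&(t[:,2]<84)&(t[:,0]<560)]
    print("  rim",len(rim),circ(rim[:,:2]),circ(rim[:,:2],32.2),"soap",circ(t[(t[:,2]>43)&(t[:,2]<49)&(t[:,0]>550)][:,:2],25))
```

```text
scene roll 419 mid 615.103 228.4962 ang 9.438468 x 570.145880529009 659.3722469267711 zmax 54.06523632023826
scene handle 315 mid 481.9589 210.03146 ang 9.087414 x 424.7139577788024 539.7028570485746 zmax 40.2021200422048
  cyl [2.23241340e+02 1.54625288e-01 2.60518146e+01 1.63071111e-03] ang 8.789766059508516 res 1.3231169740389608
  rim 366 [ 518.17494277 -213.23949264   33.39016294] [ 517.92624799 -213.14560162] soap [ 581.64996516 -188.20741892]
side roll 301 mid 612.1214 227.91797 ang 9.667857 x 570.0375283981791 659.5946069122953 zmax 52.28920201271717
side handle 324 mid 479.5473 210.3315 ang 8.030257 x 422.6761831747057 539.4815269125263 zmax 38.946276044007284
  cyl [ 2.15266421e+02  2.79936899e-01  3.01182888e+01 -6.05180232e-02] ang 15.638893812934745 res 2.975361880027744
  rim 630 [ 517.14302542 -212.44321972   33.60121449] [ 517.18632424 -212.22525866] soap [ 572.71290161 -183.40957273]
```

>>> carry_out:
  series:
    - [0, 0, 0, -0.118, 0.094]
    - [0, 0, 0, -0.118, 0.094]
    - [0, 0, 0, -0.118, 0.094]
    - [0, 0, 0, -0.116, 0.094]
    - [-0.016, -0.034, 0, 0, 0.094]
    - [-0.016, -0.034, 0, 0, 0.094]
    - [-0.016, -0.034, 0, 0, 0.094]
    - [-0.016, -0.034, 0, 0, 0.094]

```text
time: 0.77
eef_pos: [289.4, 489.8, 205.0]
orientation: [-0.074, 0.997, -0.0, -0.0]
contact_force: [0.7, -0.4, -0.5]
grip_width: 1.001
grasp_force: 0.0
```

>>> carry_out:
  series:
    - [-0.016, -0.034, 0, 0, 0.094]
    - [-0.016, -0.034, 0, 0, 0.094]
    - [-0.016, -0.034, 0, 0, 0.094]
    - [-0.016, -0.034, 0, 0, 0.094]
    - [-0.016, -0.034, 0, 0, 0.094]
    - [-0.016, -0.034, 0, 0, 0.094]
    - [-0.016, -0.034, 0, 0, 0.094]
    - [0, 0, 0, 0, 0.094]

```text
time: 1.43
eef_pos: [439.5, 264.2, 205.2]
orientation: [-0.068, 0.998, -0.003, 0.001]
contact_force: [-0.2, -0.2, 0.2]
grip_width: 0.999
grasp_force: 0.0
```

```bash
cat >> h.py <<'E'
from scipy.spatial.transform import Rotation as Ro
def st():
    from bench import robot
    o=robot.get_obs(); R=Ro.from_quat(o["orientation"]).as_matrix()
    print("t",round(o["time"],2),"tcp",np.round(o["eef_pos"],1),"x-ang",round(np.degrees(np.arctan2(R[1,0],R[0,0])),2),"tilt",np.round(R[:2,2],3),"j",np.round(o["joint_pos"],2),
     "F",np.round(o["contact_force"],2),"M",np.round(o["moment"],3),"w",round(float(o["grip_width"])*94,1),"g",round(float(o["grasp_force"]),2))
    return o,R
def go(t):
    o,R=st(); print("tool shift mm",(R.T@(np.array(t)-o["eef_pos"])).round(1))
E
python3 - <<'E'
from h import *
from bench import cams
go([472.5,209,7])
f=cams.grab_frame("wrist"); np.savez("pics/w1.npz",**f); cv2.imwrite("pics/w1.png",f["color"][...,::-1])
p,c=cloud(f); q=p[(p[:,2]>9)&(p[:,2]<60)&(p[:,1]>150)&(p[:,1]<300)&(p[:,0]>380)&(p[:,0]<700)]
print(len(q),q.min(0),q.max(0))
for lo,hi,z,zz in((430,530,32,45),(570,660,45,58)):
    s=q[(q[:,0]>lo)&(q[:,0]<hi)&(q[:,2]>z)&(q[:,2]<zz)]
    if len(s)>30:
        a=cv2.fitLine(s[:,:2].astype(np.float32),cv2.DIST_HUBER,0,.01,.01).ravel(); print(len(s),a,np.degrees(np.arctan2(a[1],a[0])),np.percentile(s[:,2],98))
E
```

```text
t 1.43 tcp [439.5 264.2 205.2] x-ang -172.18 tilt [ 0.002 -0.005] j [-0.55  0.43 -0.07  1.89  0.05  0.82  1.06] F [-0.24 -0.18  0.24] M [-0.028 -0.015 -0.014] w 93.9 g 0.0
tool shift mm [-25.  -58.1 198.5]
6292 [420.93480129 158.21572988   9.10471983] [699.91735696 264.32319134  57.59377118]
2016 [9.8686773e-01 1.6153061e-01 4.7811472e+02 2.1576170e+02] 9.295749 39.02998065566119
1457 [9.5694292e-01 2.9027626e-01 5.9611414e+02 2.3350557e+02] 16.874495 52.30712671807465
```

View pics/w1.png

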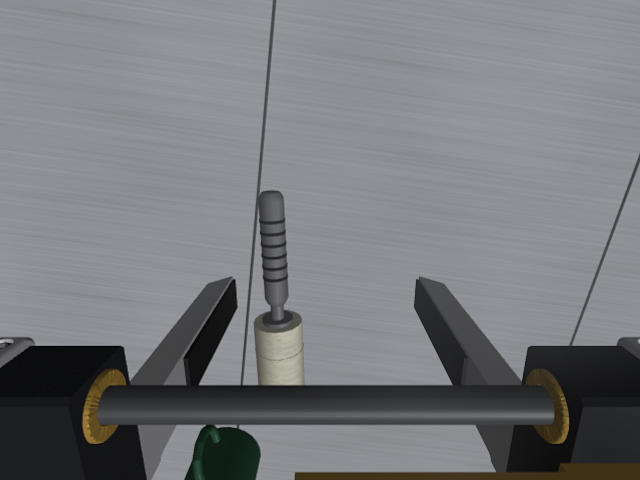

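The wrist view shows the handle at (272, 190–310) and the roll below it at (278, 350), well between the fingers sideways. I'll go closer and remeasure.

>>> carry_out:
  series:
    - [-0.007, -0.014, 0.02, 0, 0.094]
    - [-0.007, -0.014, 0.02, 0, 0.094]
    - [-0.007, -0.014, 0.02, 0, 0.094]
    - [-0.004, -0.012, 0.02, 0, 0.094]
    - [0, 0, 0.02, 0, 0.094]
    - [0, 0, 0, 0, 0.094]
    - [0, 0, 0, 0, 0.094]
    - [0, 0, 0, 0, 0.094]

```text
time: 2.15
eef_pos: [467.4, 224.6, 106.2]
orientation: [-0.075, 0.997, 0.001, 0.0]
contact_force: [0.2, 1.6, -0.1]
grip_width: 0.997
grasp_force: 0.0
```

Run:
```python
from h import *
from bench import cams
go([472.5,210,7])
f=cams.grab_frame("wrist")
p,c=cloud(f); q=p[(p[:,2]>9)&(p[:,2]<60)&(p[:,1]>170)&(p[:,1]<270)&(p[:,0]>380)&(p[:,0]<700)]
print(len(q),q.min(0),q.max(0))
h=q[(q[:,0]>430)&(q[:,0]<520)&(q[:,2]>33)&(q[:,2]<45)]
for x in range(430,520,20):
    s=h[abs(h[:,0]-x)<10]; print(x,len(s),np.median(s[:,1]),np.percentile(s[:,1],[5,95]),s[:,2].max()) if len(s) else 0
```

```text
t 2.15 tcp [467.4 224.6 106.2] x-ang -171.4 tilt [0.    0.001] j [-0.46  0.59 -0.07  1.98  0.07  0.58  1.15] F [ 0.21  1.6  -0.11] M [0.107 0.007 0.012] w 93.8 g 0.0
tool shift mm [ -2.8 -15.3  99.1]
10432 [420.942989   195.28176631   9.00031008] [658.72623681 266.71990166  53.00598823]
430 409 208.41605657931592 [199.69320807 217.05060064] 39.333604339865474
450 779 210.70481747539023 [201.62029071 219.5142343 ] 39.93982493499979
470 731 213.78772882160092 [204.71290026 222.5402567 ] 39.725113438193546
490 705 216.6876023221177 [207.72954066 225.60837099] 39.40179810579275
510 657 219.97572987834104 [210.76858495 228.76772564] 39.44811391110548
```

>>> carry_out:
  series:
    - [-0.003, -0.011, 0, 0, 0.094]
    - [0, 0, 0.02, 0, 0.094]
    - [0, 0, 0.02, 0, 0.094]
    - [0, 0, 0.02, 0, 0.094]
    - [0, 0, 0.02, 0, 0.094]
    - [0, 0, 0.017, 0, 0.094]
    - [0, 0, 0, 0, 0.094]
    - [0, 0, 0, 0, 0.094]
  newtons: 4

```text
time: 2.87
eef_pos: [472.3, 212.2, 8.7]
orientation: [-0.074, 0.997, -0.0, -0.0]
contact_force: [-0.5, 0.4, -0.2]
grip_width: 1.0
grasp_force: 0.0
```

>>> carry_out:
  series:
    - [0, 0, 0, 0, 0.06]
    - [0, 0, 0, 0, 0.04]
    - [0, 0, 0, 0, 0.03]
    - [0, 0, 0, 0, 0.02]
    - [0, 0, 0, 0, 0.01]
    - [0, 0, 0, 0, 0.01]
    - [0, 0, 0, 0, 0.01]
    - [0, 0, 0, 0, 0.01]
  newtons: 4

```text
time: 3.53
eef_pos: [472.1, 212.6, 8.5]
orientation: [-0.074, 0.997, 0.0, -0.0]
contact_force: [-0.9, 0.0, -0.5]
grip_width: 0.47
grasp_force: 0.0
```

Run:
```python
from h import *
go([472.5,213,7])
```

```text
t 3.53 tcp [472.1 212.6   8.5] x-ang -171.51 tilt [-0.  0.] j [-0.45  0.76 -0.05  2.03  0.09  0.36  1.15] F [-0.88  0.   -0.51] M [-0.003  0.025  0.007] w 44.2 g 0.0
tool shift mm [-0.4  0.3  1.5]
```

Fingers are slow; let them close, then lift.

>>> carry_out:
  series:
    - [0, 0, 0, 0, 0.01]
    - [0, 0, 0, 0, 0.01]
    - [0, 0, 0, 0, 0.01]
    - [0, 0, 0, 0, 0.01]
    - [0, 0, 0, 0, 0.01]
    - [0, 0, 0, 0, 0.01]
    - [0, 0, 0, 0, 0.01]
    - [0, 0, 0, 0, 0.01]
  newtons: 4

```text
time: 4.2
eef_pos: [472.1, 212.7, 8.5]
orientation: [-0.074, 0.997, 0.0, -0.0]
contact_force: [0.4, 0.4, 0.5]
grip_width: 0.261
grasp_force: 4.0
```

>>> carry_out:
  series:
    - [0, 0, -0.01, 0, 0.01]
    - [0, 0, -0.01, 0, 0.01]
    - [0, 0, -0.01, 0, 0.01]
    - [0, 0, -0.01, 0, 0.01]
    - [0, 0, -0.01, 0, 0.01]
    - [0, 0, -0.01, 0, 0.01]
    - [0, 0, 0, 0, 0.01]
    - [0, 0, 0, 0, 0.01]
  newtons: 4

```text
time: 4.87
eef_pos: [472.2, 212.6, 69.2]
orientation: [-0.074, 0.997, 0.0, 0.0]
contact_force: [-0.9, -0.4, 0.0]
grip_width: 0.261
grasp_force: 4.0
```

Run:
```python
from h import *
from bench import cams
st()
f=cams.grab_frame("side"); cv2.imwrite("pics/s2.png",cv2.resize(f["color"][100:340,100:420,::-1],None,fx=2,fy=2))
```

```text
t 4.87 tcp [472.2 212.6  69.2] x-ang -171.51 tilt [0.001 0.   ] j [-0.44  0.65 -0.06  2.    0.08  0.49  1.16] F [-0.9  -0.41  0.03] M [ 0.06   0.112 -0.035] w 24.6 g 4.0
```

View pics/s2.png

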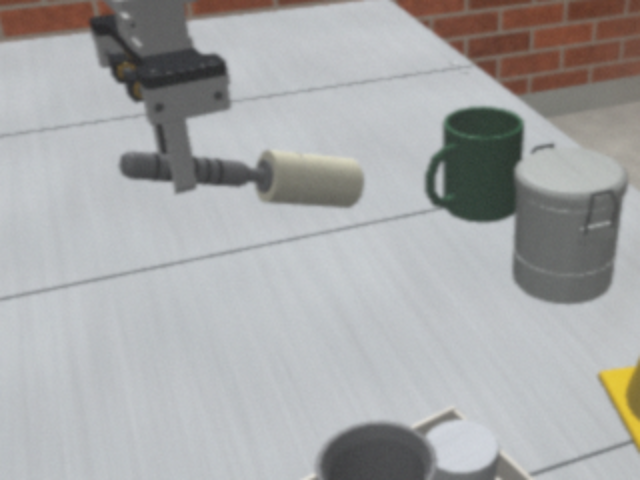

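The crop shows the handle gripped at (180, 170) and the roll, at (315, 180), dipping as it should. I'll keep lifting.

>>> carry_out:
  series:
    - [0, 0, -0.018, 0, 0.01]
    - [0, 0, -0.018, 0, 0.01]
    - [0, 0, -0.018, 0, 0.01]
    - [0, 0, -0.018, 0, 0.01]
    - [0, 0, -0.018, 0, 0.01]
    - [0, 0, -0.018, 0, 0.01]
    - [0, 0, -0.018, 0, 0.01]
    - [0, 0, 0, 0, 0.01]
  newtons: 3.5

```text
time: 5.58
eef_pos: [473.3, 213.2, 196.5]
orientation: [-0.074, 0.997, 0.001, 0.002]
contact_force: [-0.5, 0.8, -2.2]
grip_width: 0.264
grasp_force: 3.5
```

```bash
cat >> h.py <<'E'
def axis(n="side",lo=(-90,-60),base=None,hlim=None):
    """roll/handle axis hanging near the tool"""
    from bench import cams
    o,R=st(); e=o["eef_pos"]; f=cams.grab_frame(n); p,c=cloud(f)
    w=(np.hypot(p[:,0]-e[0],p[:,1]-e[1])<230)&(p[:,2]>6)&(p[:,2]<e[2]+10)&(c.min(1)>110)&((c.max(1).astype(int)-c.min(1))>18)
    return f,p[w],c[w],e,R
E
python3 - <<'E'
from h import *
f,q,c,e,R=axis()
print(len(q),q.min(0) if len(q) else 0,q.max(0) if len(q) else 0)
cv2.imwrite("pics/s3.png",cv2.resize(f["color"][60:300,100:420,::-1],None,fx=2,fy=2))
E
```

```text
t 5.58 tcp [473.3 213.2 196.5] x-ang -171.52 tilt [0.003 0.002] j [-0.42  0.45 -0.08  1.89  0.05  0.8   1.19] F [-0.47  0.85 -2.17] M [0.095 0.177 0.058] w 24.8 g 3.5
90 [435.39270278 186.60760828 114.32437682] [483.44844448 226.87664526 119.74806196]
```

View pics/s3.png

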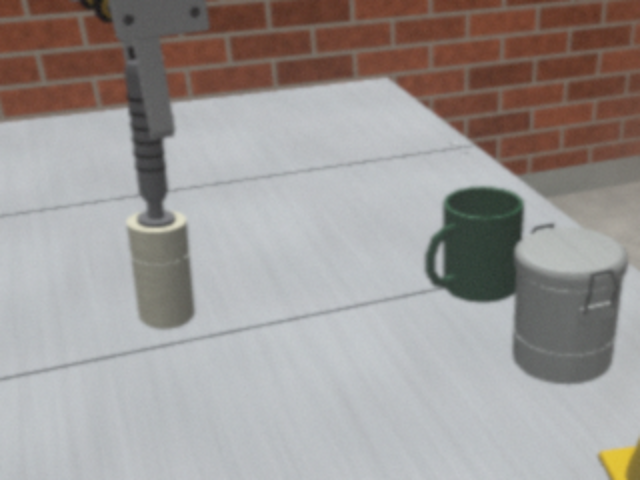

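The crop shows the roller hanging roll down, close to upright (roll at (160, 270)). I'll measure its tilt and foot height with a cylinder fit.

```bash
cat >> h.py <<'E'
def lean(names=("scene","side"),foot=None):
    """cylinder r=26 fit to the hanging roll -> axis at grasp-height and lean"""
    from bench import cams
    o,R=st(); e=o["eef_pos"]; g=e[2]+19
    for n in names:
        p,c=cloud(cams.grab_frame(n)); zlo=max(g-185,6) if foot is None else foot+8
        w=(np.hypot(p[:,0]-e[0],p[:,1]-e[1])<60)&(p[:,2]>zlo)&(p[:,2]<g-98); q=p[w]
        b=p[(np.hypot(p[:,0]-e[0],p[:,1]-e[1])<45)&(p[:,2]>5)&(p[:,2]<g-80)]
        if len(q)<60: print(n,"few",len(q)); continue
        zm=q[:,2].mean()
        r=lambda k:np.hypot(q[:,0]-k[0]-k[2]*(q[:,2]-zm),q[:,1]-k[1]-k[3]*(q[:,2]-zm))-26
        s=least_squares(r,[e[0],e[1],0,0],loss="soft_l1")
        k=s.x; print(n,len(q),"axis at z%.0f"%zm,k[:2].round(1),"slope per mm up",k[2:].round(3),"res",abs(r(k)).mean().round(2),"roll z",np.percentile(b[:,2],[1,99]).round(1))
E
python3 -c "
from h import *
lean()"
```

```text
t 5.63 tcp [472.5 212.8 194.9] x-ang -171.52 tilt [0.001 0.001] j [-0.42  0.45 -0.08  1.89  0.05  0.79  1.19] F [ 0.08 -0.22 -1.75] M [ 0.079 -0.057  0.063] w 25.2 g 3.5
scene 808 axis at z76 [453.3 209.3] slope per mm up [0.068 0.009] res 1.3 roll z [ 19.3 130.3]
side 1332 axis at z76 [453.1 210.4] slope per mm up [0.082 0.02 ] res 1.17 roll z [ 18.7 130.4]
```

>>> carry_out:
  series:
    - [0, 0, 0.006, 0, 0.01]
    - [0, 0, 0.006, 0, 0.01]
    - [0, 0, 0.002, 0, 0.01]
    - [0, 0, 0, 0, 0.01]
    - [0, 0, 0, 0, 0.01]
    - [0, 0, 0, 0, 0.01]
    - [0, 0, 0, 0, 0.01]
    - [0, 0, 0, 0, 0.01]

```text
time: 6.4
eef_pos: [472.1, 212.6, 180.4]
orientation: [-0.074, 0.997, -0.0, -0.0]
contact_force: [-0.2, -0.2, -2.6]
grip_width: 0.266
grasp_force: 3.5
```

```bash
python3 -c "
from h import *
lean()"
```

```text
t 6.4 tcp [472.1 212.6 180.4] x-ang -171.51 tilt [-0. -0.] j [-0.42  0.47 -0.08  1.91  0.05  0.76  1.19] F [-0.19 -0.24 -2.62] M [ 0.026 -0.005 -0.   ] w 25.0 g 3.5
scene 757 axis at z61 [452.5 208.8] slope per mm up [0.077 0.015] res 1.23 roll z [  8.1 114. ]
side 1256 axis at z60 [453.5 210.4] slope per mm up [0.078 0.015] res 0.91 roll z [  7.4 115.1]
```

>>> carry_out:
  series:
    - [0, 0, 0.002, 0, 0.01]
    - [0, 0, 0.002, 0, 0.01]
    - [0, 0, 0.001, 0, 0.01]
    - [0, 0, 0.001, 0, 0.01]
    - [0, 0, 0.001, 0, 0.01]
    - [0, 0, 0, 0, 0.01]
    - [0, 0, 0, 0, 0.01]
    - [0, 0, 0, 0, 0.01]

```text
time: 7.17
eef_pos: [472.7, 212.9, 174.0]
orientation: [-0.074, 0.997, 0.0, 0.001]
contact_force: [-0.4, 0.8, 4.9]
grip_width: 0.265
grasp_force: 3.5
```

```bash
python3 -c "
from h import *
lean()"
```

```text
t 7.17 tcp [472.7 212.9 174. ] x-ang -171.51 tilt [0.001 0.001] j [-0.42  0.48 -0.08  1.92  0.06  0.74  1.19] F [-0.44  0.85  4.93] M [0.016 0.023 0.012] w 24.9 g 3.5
scene 718 axis at z53 [452.4 209.1] slope per mm up [0.078 0.016] res 1.02 roll z [  7.  109.1]
side 1208 axis at z53 [453.3 210.5] slope per mm up [0.08  0.012] res 0.83 roll z [  7.3 109.3]
```

Foot edge is on the shelf (+5 N). I'll ease upright by shifting back under the weak grip, then release.

>>> carry_out:
  series:
    - [0.002, 0, 0, 0, 0.01]
    - [0.002, 0, 0, 0, 0.01]
    - [0.002, 0, 0, 0, 0.01]
    - [0.002, 0, 0, 0, 0.01]
    - [0.002, 0, 0, 0, 0.01]
    - [0.002, 0, 0, 0, 0.01]
    - [0, 0, 0, 0, 0.01]
    - [0, 0, 0, 0, 0.01]

```text
time: 7.93
eef_pos: [459.6, 210.6, 173.1]
orientation: [-0.074, 0.997, -0.0, -0.001]
contact_force: [-1.0, -0.4, -2.1]
grip_width: 0.262
grasp_force: 3.5
```

```bash
python3 -c "
from h import *
lean()"
```

```text
t 7.93 tcp [459.6 210.6 173.1] x-ang -171.5 tilt [-0.001 -0.001] j [-0.43  0.47 -0.08  1.95  0.06  0.73  1.18] F [-1.04 -0.44 -2.15] M [ 0.043 -0.005 -0.025] w 24.7 g 3.5
scene 725 axis at z52 [449.2 208.3] slope per mm up [0.017 0.003] res 1.09 roll z [  7.8 107.9]
side 1191 axis at z52 [450.2 209.9] slope per mm up [0.019 0.005] res 0.8 roll z [  6.3 107.7]
```

>>> carry_out:
  series:
    - [0, 0, 0, 0, 0.045]
    - [0, 0, 0, 0, 0.045]
    - [0, 0, 0, 0, 0.045]
    - [0, 0, 0, 0, 0.045]
    - [0, 0, 0, 0, 0.045]
    - [0.004, 0, 0, 0, 0.045]
    - [0.004, 0, 0, 0, 0.045]
    - [0, 0, 0, 0, 0.045]

```text
time: 8.7
eef_pos: [451.1, 209.4, 173.4]
orientation: [-0.074, 0.997, -0.0, -0.001]
contact_force: [0.1, 1.0, -1.0]
grip_width: 0.477
grasp_force: 0.0
```

```bash
python3 -c "
from h import *
lean()"
```

```text
t 8.7 tcp [451.1 209.4 173.4] x-ang -171.49 tilt [-0.001 -0.   ] j [-0.43  0.46 -0.08  1.97  0.05  0.72  1.17] F [ 0.07  1.02 -0.99] M [0.108 0.003 0.007] w 44.9 g 0.0
scene 738 axis at z52 [448.3 208. ] slope per mm up [-0.004 -0.001] res 1.1 roll z [  6.3 108.8]
side 1188 axis at z52 [449.3 209.6] slope per mm up [-0.     0.001] res 0.83 roll z [  6.7 108.6]
```

>>> carry_out:
  series:
    - [0.002, 0, 0, 0, 0.02]
    - [0, 0, 0, 0, 0.01]
    - [0, 0, 0, 0, 0.01]
    - [0, 0, 0, 0, 0.01]
    - [0, 0, 0, 0, 0.01]
    - [0, 0, 0, 0, 0.01]
    - [0, 0, 0, 0, 0.01]
    - [0, 0, 0, 0, 0.01]
  newtons: 20

```text
time: 9.47
eef_pos: [450.4, 209.3, 173.5]
orientation: [-0.074, 0.997, 0.0, 0.0]
contact_force: [0.0, 0.2, 0.4]
grip_width: 0.262
grasp_force: 20.0
```

>>> carry_out:
  series:
    - [0, 0, -0.005, 0, 0.01]
    - [0, 0, -0.01, 0, 0.01]
    - [0, 0, -0.015, 0, 0.01]
    - [0, 0, -0.02, 0, 0.01]
    - [0, 0, -0.02, 0, 0.01]
    - [0, 0, -0.02, 0, 0.01]
    - [0, 0, -0.015, 0, 0.01]
    - [0, 0, 0, 0, 0.01]
  newtons: 20

```text
time: 10.13
eef_pos: [452.0, 210.2, 281.4]
orientation: [-0.074, 0.997, 0.001, 0.003]
contact_force: [0.1, 0.7, -2.8]
grip_width: 0.263
grasp_force: 20.0
```

Run:
```python
from h import *
lean()
go([516,-212,278])
```

```text
t 10.13 tcp [452.  210.2 281.4] x-ang -171.52 tilt [0.005 0.003] j [-0.43  0.32 -0.09  1.83  0.03  0.99  1.19] F [ 0.06  0.74 -2.77] M [ 0.083 -0.04   0.034] w 24.7 g 20.0
scene 900 axis at z160 [450.7 209.6] slope per mm up [-0.002  0.001] res 1.05 roll z [113.  216.7]
side 1488 axis at z160 [450.4 210.5] slope per mm up [-0.001 -0.   ] res 0.8 roll z [108.9 215.9]
t 10.23 tcp [450.2 209.2 278.4] x-ang -171.51 tilt [0. 0.] j [-0.43  0.32 -0.09  1.83  0.03  0.98  1.19] F [ 0.65 -0.55 -1.59] M [ 0.019  0.038 -0.022] w 25.1 g 20.0
tool shift mm [-2.900e+00 -4.263e+02  4.000e-01]
```

>>> carry_out:
  series:
    - [0, -0.005, 0, 0, 0.01]
    - [0, -0.015, 0, 0, 0.01]
    - [0, -0.025, 0, 0, 0.01]
    - [0, -0.032, 0, 0, 0.01]
    - [0, -0.035, 0, 0, 0.01]
    - [0, -0.035, 0, 0, 0.01]
    - [0, -0.035, 0, 0, 0.01]
    - [0, -0.035, 0, 0, 0.01]

```text
time: 10.9
eef_pos: [481.3, -7.4, 277.1]
orientation: [-0.074, 0.997, -0.0, -0.001]
contact_force: [0.8, 1.2, -1.9]
grip_width: 0.262
grasp_force: 20.0
```

>>> carry_out:
  series:
    - [0, -0.035, 0, 0, 0.01]
    - [0, -0.035, 0, 0, 0.01]
    - [0, -0.035, 0, 0, 0.01]
    - [0, -0.035, 0, 0, 0.01]
    - [-0.001, -0.03, 0, 0, 0.01]
    - [-0.001, -0.024, 0, 0, 0.01]
    - [-0.001, -0.011, 0, 0, 0.01]
    - [0, -0.004, 0, 0, 0.01]

```text
time: 11.57
eef_pos: [515.3, -213.7, 277.0]
orientation: [-0.072, 0.997, 0.0, -0.001]
contact_force: [-0.8, 0.5, -2.0]
grip_width: 0.266
grasp_force: 20.0
```

>>> carry_out:
  series:
    - [0, 0, 0, 0, 0.01]
    - [0, 0, 0, 0, 0.01]
    - [0, 0, 0, 0, 0.01]
    - [0, 0, 0, 0, 0.01]
    - [0, 0, 0, 0, 0.01]
    - [0, 0, 0, 0, 0.01]
    - [0, 0, 0, 0, 0.01]
    - [0, 0, 0, 0, 0.01]

```text
time: 12.23
eef_pos: [516.3, -211.3, 278.5]
orientation: [-0.074, 0.997, 0.0, 0.0]
contact_force: [-0.4, -0.4, -1.5]
grip_width: 0.264
grasp_force: 20.0
```

```bash
cat >> h.py <<'E'
def cup():
    from bench import cams
    for n in("scene","side"):
        f=cams.grab_frame(n); p,c=cloud(f)
        for lo,hi,r in((76,83,32.2),(35,70,32.5)):
            s=p[(p[:,2]>lo)&(p[:,2]<hi)&(np.hypot(p[:,0]-515,p[:,1]+211)<50)]
            s=s[np.hypot(s[:,0]-576,s[:,1]+190)>32]
            print(n,"cup",lo,len(s),circ(s[:,:2],r).round(1) if len(s)>20 else "")
    return f
E
python3 - <<'E'
from h import *
lean()
f=cup(); cv2.imwrite("pics/s4.png",cv2.resize(f["color"][200:440,130:450,::-1],None,fx=2,fy=2))
E
```

```text
t 12.23 tcp [ 516.3 -211.3  278.5] x-ang -171.49 tilt [0. 0.] j [ 0.3   0.42  0.06  1.68 -0.03  1.04  2.09] F [-0.37 -0.44 -1.51] M [ 0.06  -0.026  0.023] w 24.8 g 20.0
scene 1338 axis at z158 [ 514.5 -212.3] slope per mm up [-0.002  0.001] res 0.62 roll z [  6.  211.2]
side 3027 axis at z158 [ 515.3 -210.9] slope per mm up [0.001 0.001] res 0.43 roll z [  7.2 210.2]
scene cup 76 208 [ 518.8 -214.1]
scene cup 35 772 [ 518.1 -212.9]
side cup 76 380 [ 516.4 -213.8]
side cup 35 1739 [ 517.3 -212. ]
```

View pics/s4.png

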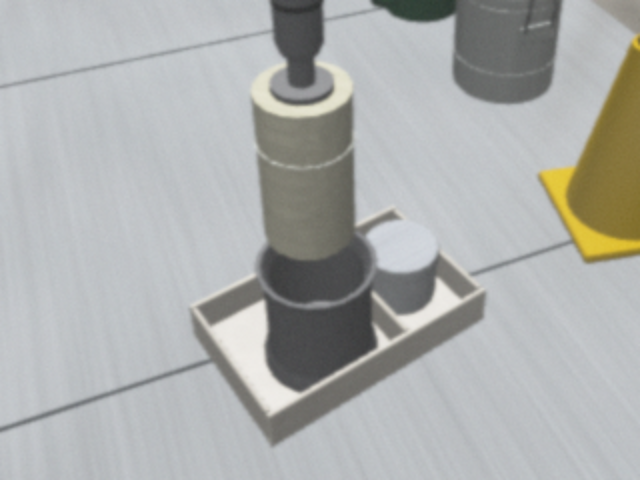

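The crop shows the roll above the cup mouth, slightly toward −x (roll foot at (308, 245), cup mouth centre about (317, 268)). I'll shift about +2.8 mm in x and −0.9 mm in y, then lower.

>>> carry_out:
  series:
    - [-0.0026, -0.0013, 0, 0, 0.01]
    - [0, 0, 0.005, 0, 0.01]
    - [0, 0, 0.005, 0, 0.01]
    - [0, 0, 0.005, 0, 0.01]
    - [0, 0, 0.005, 0, 0.01]
    - [0, 0, 0.005, 0, 0.01]
    - [0, 0, 0.004, 0, 0.01]
    - [0, 0, 0, 0, 0.01]

```text
time: 13.1
eef_pos: [518.4, -212.2, 248.3]
orientation: [-0.074, 0.997, 0.0, -0.001]
contact_force: [0.2, -0.6, -2.7]
grip_width: 0.264
grasp_force: 20.0
```

>>> carry_out:
  series:
    - [0, 0, 0.002, 0, 0.01]
    - [0, 0, 0.002, 0, 0.01]
    - [0, 0, 0.002, 0, 0.01]
    - [0, 0, 0.002, 0, 0.01]
    - [0, 0, 0.002, 0, 0.01]
    - [0, 0, 0.002, 0, 0.01]
    - [0, 0, 0, 0, 0.01]
    - [0, 0, 0, 0, 0.01]

```text
time: 13.77
eef_pos: [518.9, -212.4, 237.4]
orientation: [-0.074, 0.997, 0.0, -0.0]
contact_force: [-0.1, -0.3, -1.4]
grip_width: 0.264
grasp_force: 20.0
```

Run:
```python
from h import *
lean(foot=90)
cup()
```

```text
t 13.77 tcp [ 518.9 -212.4  237.4] x-ang -171.51 tilt [-0.  0.] j [ 0.3   0.46  0.06  1.73 -0.03  0.95  2.09] F [-0.12 -0.32 -1.37] M [-0.018 -0.054  0.045] w 24.8 g 20.0
scene 866 axis at z129 [ 517.1 -213.4] slope per mm up [0.005 0.001] res 0.61 roll z [  6.2 170.2]
side 1911 axis at z129 [ 518.1 -212. ] slope per mm up [0.003 0.001] res 0.45 roll z [  6.8 169.4]
scene cup 76 297 [ 515.7 -212.1]
scene cup 35 484 [ 516.9 -212.4]
side cup 76 582 [ 517.2 -211.2]
side cup 35 1113 [ 517.7 -210.9]
```

Foot is about 64 mm up, inside the mouth with no contact force. I'll keep lowering.

>>> carry_out:
  series:
    - [0, 0, 0.002, 0, 0.01]
    - [0, 0, 0.002, 0, 0.01]
    - [0, 0, 0.002, 0, 0.01]
    - [0, 0, 0.002, 0, 0.01]
    - [0, 0, 0.002, 0, 0.01]
    - [0, 0, 0.002, 0, 0.01]
    - [0, 0, 0.002, 0, 0.01]
    - [0, 0, 0, 0, 0.01]

```text
time: 14.63
eef_pos: [518.7, -212.4, 222.9]
orientation: [-0.074, 0.997, 0.0, -0.0]
contact_force: [0.5, -0.7, -1.7]
grip_width: 0.264
grasp_force: 20.0
```

>>> carry_out:
  series:
    - [0, 0, 0.002, 0, 0.01]
    - [0, 0, 0.002, 0, 0.01]
    - [0, 0, 0.002, 0, 0.01]
    - [0, 0, 0.002, 0, 0.01]
    - [0, 0, 0.002, 0, 0.01]
    - [0, 0, 0.002, 0, 0.01]
    - [0, 0, 0.002, 0, 0.01]
    - [0, 0, 0, 0, 0.01]

```text
time: 15.3
eef_pos: [518.7, -212.3, 209.0]
orientation: [-0.074, 0.997, 0.0, -0.0]
contact_force: [-0.1, -0.1, -2.3]
grip_width: 0.265
grasp_force: 20.0
```

Run:
```python
from h import *
lean(foot=80)
```

```text
t 15.3 tcp [ 518.7 -212.3  209. ] x-ang -171.51 tilt [-0.001  0.   ] j [ 0.3   0.5   0.05  1.77 -0.03  0.88  2.09] F [-0.13 -0.07 -2.26] M [ 0.095 -0.01  -0.013] w 24.9 g 20.0
scene 566 axis at z110 [ 517.  -213.3] slope per mm up [0.003 0.005] res 0.62 roll z [  5.9 141.9]
side 1233 axis at z110 [ 517.8 -211.9] slope per mm up [0.003 0.001] res 0.42 roll z [  6.6 141.4]
```

>>> carry_out:
  series:
    - [0, 0, 0.002, 0, 0.01]
    - [0, 0, 0.002, 0, 0.01]
    - [0, 0, 0.002, 0, 0.01]
    - [0, 0, 0.002, 0, 0.01]
    - [0, 0, 0.002, 0, 0.01]
    - [0, 0, 0.002, 0, 0.01]
    - [0, 0, 0.002, 0, 0.01]
    - [0, 0, 0.001, 0, 0.01]

```text
time: 16.07
eef_pos: [518.8, -212.4, 194.1]
orientation: [-0.074, 0.997, 0.0, -0.0]
contact_force: [0.0, -0.1, -2.2]
grip_width: 0.265
grasp_force: 20.0
```

>>> carry_out:
  series:
    - [0, 0, 0.001, 0, 0.01]
    - [0, 0, 0.001, 0, 0.01]
    - [0, 0, 0.001, 0, 0.01]
    - [0, 0, 0, 0, 0.01]
    - [0, 0, 0, 0, 0.01]
    - [0, 0, 0, 0, 0.01]
    - [0, 0, 0, 0, 0.01]
    - [0, 0, 0, 0, 0.01]
  newtons: 8

```text
time: 16.73
eef_pos: [519.0, -212.5, 191.5]
orientation: [-0.074, 0.997, -0.0, 0.0]
contact_force: [0.0, 1.2, -2.7]
grip_width: 0.265
grasp_force: 8.0
```

Remaining about 2 mm; go gently to contact.

>>> carry_out:
  series:
    - [0, 0, 0.0005, 0, 0.01]
    - [0, 0, 0.0005, 0, 0.01]
    - [0, 0, 0.0005, 0, 0.01]
    - [0, 0, 0.0005, 0, 0.01]
    - [0, 0, 0.0005, 0, 0.01]
    - [0, 0, 0, 0, 0.01]
    - [0, 0, 0, 0, 0.01]
    - [0, 0, 0, 0, 0.01]

```text
time: 17.4
eef_pos: [519.2, -212.5, 189.5]
orientation: [-0.074, 0.997, -0.0, 0.0]
contact_force: [-2.1, 0.9, 5.4]
grip_width: 0.262
grasp_force: 8.0
```

Run:
```python
from h import *
lean(foot=75)
```

```text
t 17.4 tcp [ 519.2 -212.5  189.5] x-ang -171.52 tilt [ 0.001 -0.   ] j [ 0.3   0.52  0.05  1.79 -0.04  0.83  2.09] F [-2.15  0.9   5.41] M [0.284 0.449 0.022] w 24.6 g 8.0
scene 357 axis at z96 [ 517.3 -213.5] slope per mm up [ 0.009 -0.005] res 0.68 roll z [  5.9 122.9]
side 781 axis at z97 [ 518.1 -212. ] slope per mm up [0.001 0.005] res 0.41 roll z [  6.3 121.7]
```

Contact (+7 N change) at the height the cup floor must have. Release and rise.

>>> carry_out:
  series:
    - [0, 0, 0, 0, 0.06]
    - [0, 0, 0, 0, 0.06]
    - [0, 0, 0, 0, 0.06]
    - [0, 0, 0, 0, 0.06]
    - [0, 0, 0, 0, 0.06]
    - [0, 0, 0, 0, 0.06]
    - [0, 0, 0, 0, 0.06]
    - [0, 0, 0, 0, 0.06]

```text
time: 18.17
eef_pos: [519.0, -212.4, 188.9]
orientation: [-0.074, 0.997, 0.0, -0.0]
contact_force: [-0.2, -0.1, -0.2]
grip_width: 0.635
grasp_force: 0.0
```

>>> carry_out:
  series:
    - [0, 0, -0.005, 0, 0.06]
    - [0, 0, -0.015, 0, 0.06]
    - [0, 0, -0.02, 0, 0.06]
    - [0, 0, -0.025, 0, 0.06]
    - [0, 0, -0.025, 0, 0.06]
    - [0, 0, -0.025, 0, 0.06]
    - [0, 0, -0.02, 0, 0.06]
    - [0, 0, 0, 0, 0.06]

```text
time: 18.83
eef_pos: [521.3, -213.4, 328.8]
orientation: [-0.074, 0.997, -0.002, 0.004]
contact_force: [0.4, -0.9, 0.3]
grip_width: 0.635
grasp_force: 0.0
```

Run:
```python
from h import *
from bench import cams
o,R=st()
for n in("scene","side"):
    f=cams.grab_frame(n); p,c=cloud(f)
    d=np.hypot(p[:,0]-518,p[:,1]+212)
    q=p[(d<50)&(p[:,2]>84)&(p[:,2]<114)]; h=p[(d<50)&(p[:,2]>155)&(p[:,2]<245)]
    a=circ(q[:,:2],26); b=circ(h[:,:2],12.5)
    print(n,"roll z99",a,"handle z%.0f"%h[:,2].mean(),b,"lean",(b-a)/(h[:,2].mean()-q[:,2].mean()),"handle top",np.percentile(p[(d<15)&(p[:,2]<280)][:,2],99.5))
    t=p[(p[:,0]>430)&(p[:,0]<640)&(p[:,1]>-290)&(p[:,1]<-110)&(p[:,2]>9)&(p[:,2]<35)]; print("tray",cv2.minAreaRect(t[:,:2].astype(np.float32)))
cv2.imwrite("pics/s5.png",f["color"][...,::-1])
```

```text
t 18.83 tcp [ 521.3 -213.4  328.8] x-ang -171.52 tilt [ 0.008 -0.003] j [ 0.29  0.38  0.07  1.6  -0.03  1.16  2.08] F [ 0.42 -0.91  0.29] M [0.048 0.008 0.041] w 59.7 g 0.0
scene roll z99 [ 553.46135324 -241.77153669] handle z202 [ 533.93249014 -227.42527017] lean [-0.19004794  0.13961276] handle top 257.7813530968043
tray ((536.1818237304688, -198.68341064453125), (164.18589782714844, 104.37939453125), 12.875933647155762)
side roll z99 [ 517.90109212 -212.00966094] handle z203 [ 517.80633663 -212.14933086] lean [-0.00091467 -0.00134822] handle top 256.22866506033415
tray ((535.6178588867188, -197.43466186523438), (162.37461853027344, 104.42157745361328), 12.833520889282227)
```

View pics/s5.png

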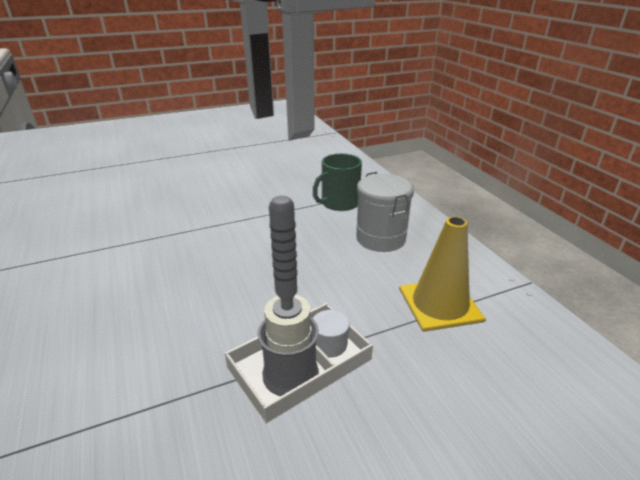

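The side view shows the roller upright in the cup (handle top (282, 200), cup at (290, 350)) with the gripper clear. Its handle top measures 256 mm, which is what foot-on-floor gives. The scene camera's lean fit converged on the wrong side, so I'm ignoring it. The side fit gives about 0.002 rad.

>>> carry_out:
  series:
    - [0, 0, 0, 0, 0.06]
    - [0, 0, 0, 0, 0.06]
    - [0, 0, 0, 0, 0.06]
    - [0, 0, 0, 0, 0.06]
    - [0, 0, 0, 0, 0.06]
    - [0, 0, 0, 0, 0.06]
    - [0, 0, 0, 0, 0.06]
    - [0, 0, 0, 0, 0.06]

```text
time: 19.6
eef_pos: [519.0, -212.4, 323.9]
orientation: [-0.074, 0.997, 0.0, -0.0]
contact_force: [-0.2, 0.3, -0.1]
grip_width: 0.64
grasp_force: 0.0
```

```bash
python3 -c "
from bench import order
print(order.close_job())"
```

```text
the job is handed in; nothing more can be done
None
```

The lint roller stands upright on the cup's floor, released, with the tray in place and the mug, cone and tin not touched; I handed the job in at about 20 s, and the hand-in gave no verdict.

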